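# Find a grinding wheel's heavy side on the balancing stand and hold it heavy side down

## Task

Lift the white grinding wheel on its arbor out of the rack, set it gently on the rollers of the balancing stand and let go; then push or turn it round by hand on the rollers, let go again and leave it to swing until it comes to rest by itself, which brings its hidden heavy side to the bottom. Then take hold of it without turning it, lift it about 10 cm straight up above the stand and finish still holding it there, upright and heavy side down, ready to be marked. Leave the other wheels, the can and the bowl where they are.

Things in the scene. Friction and masses are not known exactly. Their poses are not given: they have to be found in the camera images.
- wheel: white grinding wheel on an arbor: disc 125 mm in diameter, 20 mm thick, about 0.7 kg, standing on edge (centre 80 mm high) in one of the rack's bays; origin at its centre, y its level axis. One side of the disc, unseen, is 60 to 100 g too heavy 44 mm from the axis, at another angle about y every time; the body's x and z and the red dot on its green paper tell nothing of where.
- arbor_end (a point): end of the bright steel arbor, 8 mm in diameter and 110 mm long, that runs through the white wheel along its y axis and is fixed to it; this end is 55 mm from the wheel's centre towards +y. Next to each face of the disc sit a flange (44 mm across, 6 mm thick) and a nut (23 mm across, 5 mm thick).
- stand: grey roller balancing stand, fixed to the bench; origin at the centre of its underside. Base 150 x 150 x 12 mm; two side plates 120 mm long in x, 8 mm thick, at y = +-56 mm, tops 90 mm high. Inside each plate two overlapping steel discs, 90 mm in diameter, axles along y, tops 117 mm high, at |y| = 34 to 46 mm, form a V that carries the arbor; the wheel hangs between the pairs.
- axle_seat (a point): where the wheel's centre lies when its arbor rests in the Vs: 105 mm above the middle of the stand, arbor along the stand's y. The Vs centre an arbor lowered within 12 mm in x; 8 mm either way in y is free. The discs turn easily: a wheel let go on them swings like a pendulum, heavy side down, and rests within 5 s, at most some 9 degrees off (let go with it as near straight up, it may stay so).
- rack: wooden wheel rack, fixed to the bench, 120 x 250 mm; origin at the centre of its underside. Three bays 85 mm apart along its y axis, each a pair of 24 mm wide notches in two rails (tops 56 mm high) in which a wheel stands on edge, its axis along the rack's y, its top 142 mm high.
- wheel_grey: another wheel, grey, 125 x 20 mm, without arbor, in another bay; origin at its centre, y along its axis; to be left alone
- wheel_pink: another wheel, pinkish red, 125 x 20 mm, without arbor, in another bay; origin at its centre, y along its axis; to be left alone
- finish_can: tin of wood finish, 48 x 95 x 172 mm high, origin at the centre of its underside; to be left alone
- bowl: turned wooden bowl, 100 mm in diameter, 50 mm high, origin at the centre of its underside; to be left alone

How it is judged:
On the way, in this order (a step that is already met when the one before it is completed fails the run):
1. the white wheel lies with its arbor on the stand's rollers and has been let go (contact force between wheel and stand above 2 N and distance between wheel and axle_seat below 0.014 m and contact force between wheel and rack below 0.1 N and contact force between the fingers and wheel below 0.05 N), for 0.2 s.
2. the wheel is pushed or turned round by hand on the rollers (faster than 0.3 rad/s) (contact force between wheel and stand above 2 N and distance between wheel and axle_seat below 0.014 m and contact force between wheel and rack below 0.1 N and angular speed of wheel above 0.3 rad/s and contact force between the fingers and wheel above 0.05 N), for 0.04 s.
3. let go, the wheel has come to rest on the rollers (all of step 1 and angular speed of wheel below 0.12 rad/s), for 0.5 s.
At the end, for the whole second after the job is handed in: The gripper holds the white wheel (more than 2 N), carried by nothing else, at rest, its centre 50 to 175 mm above its seat on the stand and within 60 mm of it sideways, its axis level within 0.22 rad and its heavy side straight below the axis within 0.30 rad (contact force between the fingers and wheel above 2 N and contact force between wheel and stand below 0.05 N and contact force between wheel and rack below 0.05 N and height (world z) of wheel between 0.155 and 0.28 m and horizontal distance between wheel and axle_seat below 0.06 m and angle between dense_c0's own z axis and vertical below 0.3 rad and angle between wheel's own y axis and vertical between 1.35 and 1.79 rad and linear speed of wheel below 0.04 m/s and angular speed of wheel below 0.15 rad/s); the arm keeps its last pose, push and grip.
It fails at once if another wheel, the can or the bowl is moved by more than 30 mm (distance of any of wheel_grey, wheel_pink, finish_can, bowl from where it was at the start of the episode above 0.03 m).
It fails at once if the wheel is knocked or dropped hard on the stand (more than 120 N) (contact force between wheel and stand above 120 N).
It also fails if it takes over 61 s, if anything falls off the work surface, if the arm or the gripper's body presses on something with over 40 N, if the wrist force passes 120 N, or if a joint passes its speed limit or range.

## Robot

A 7-joint arm with a two-finger parallel gripper is mounted at the origin on the work surface. World frame = base frame: x ahead of the robot, y to its left, z up, the work surface at z = 0. Lengths are in m, angles in rad, forces in N, time in s.
With the tool pointing down it reaches from about 0.375 to 0.925 m from the base axis. Payload 3.1 kg.
Tool frame: the origin (TCP) lies between the finger pads; the fingertips stand 19 mm ahead of it and the grasp point (between the pads) is the TCP; z points along the fingers, y is the line along which they close (so a half turn about z gives the same grasp; the last joint's range is limited). The gripper opens to 85 mm and grips with 20 to 120 N. Pads are 22 mm wide; open, the fingers measure 114 mm over their backs; the gripper's body (76 mm by 85 mm) begins 54 mm behind the grasp point. The pads swing forward as they close: fully open they stand 13 mm farther back than shut.
Start: joints at [-1.222, 0.383, 0.044, 1.598, -0.018, 1.161, -0.05], TCP at [0.281, 0.586, 0.25] pointing down, gripper open.
Joint ranges: [-2.61, 2.61], [-0.41, 2.15], [-1.48, 1.57], [0, 2.5], [-1.57, 4.71], [0.05, 1.97], [-2.85, 2.85]. Speed limits (rad/s): [2.79, 2.79, 3.14, 3.14, 3.14, 3.14, 3.14].

## Interface

Orientations are given as a unit quaternion [x, y, z, w].
In Python, from bench import move_ptp, movel, move_j, move_gripper, pause, inverse_kinematics, read_camera, camera_params, MotionError, sign_off, look_for, tip_of, read_time_s, read_qpos, read_joint_vel, read_effort, read_eef_pos, read_tcp_rot, read_ft_force, read_ft_torque, read_finger_gap, read_grasp_force gives the robot as it stands. Calls block until the motion is done:
- move_ptp(position, orientation): joint-space move of the TCP to a pose.
- movel(position, orientation=None, speed=0.15): straight line of the TCP; orientation=None keeps the orientation; speed is the mean speed in m/s.
- move_j(angles): joint-space move.
- move_gripper(opening, effort=None): finger opening in m; effort is the grip in N (None keeps the last); returns when the fingers have stopped.
- pause(seconds).
- inverse_kinematics(position, orientation): joint angles nearest the present ones, or None.
- read_camera(name): name is "scene" or "top"; returns the picture (420x560x3 uint8, red, green, blue); there is no depth.
- camera_params(name): a dict with "K" (3x3 intrinsics, pixels), "camera_from_world" (4x4, takes a point from world to camera coordinates). Camera axes: x right, y down, z forward; pixel columns grow to the right and rows downward; lengths in m; the calibration is good to about 2 mm. A picture is of the moment at which its call begins. camera_params takes no time and is no camera call.
A pose or a line that the arm cannot do raises MotionError and nothing moves.
- sign_off(): hands the job in; it is judged then, once.
Trained networks look in the newest picture that a camera, given by its name, has taken for a name from the list of things; names that differ only in an ending like _2 or _b are one class to them, and where a whole thing is asked for, a point or a joint stands for the part that bears it (a point fixed in the world has none). Each returns a list of dicts, best first, with "confidence" (0 to 1); they miss things now and then, are a little off and sometimes report something else, mostly with a low value. They report only what shows in the picture. A call takes as long as a camera call.
- look_for(camera, name): "at" ([column, row] in pixels, amid what is visible of it).
- tip_of(camera, name): "at" ([column, row] in pixels: a listed point, or the origin of a listed thing).
Readings, each from a call of its own:
- read_time_s(): time.
- read_qpos(): joint angles.
- read_joint_vel(): joint speeds.
- read_effort(): joint torques, N m.
- read_eef_pos(): TCP position.
- read_tcp_rot(): TCP orientation.
- read_ft_force(): force on the tool from outside, world axes, zero at the start.
- read_ft_torque(): the same for the moment, N m.
- read_finger_gap(): finger opening in m.
- read_grasp_force(): force on a finger pad.
Only numpy, scipy, OpenCV 4.12 (cv2) and the standard library are available. Lean on these libraries where they do the work, as an engineer would, in place of code of your own. Each camera call takes 0.05 s, during which the arm holds its last target. There are 200 camera calls.

## Working session

There is one attempt and no reset: what is moved stays moved. The work goes in short steps, each a Python script; the robot and the scene stay as the last script left them, time stands still between calls to the robot, and variables do not carry over. Pictures are saved under pics/ and viewed, at most 10 in all, crops included, and the job is handed in when it is done.

```bash
mkdir -p pics; cat > h.py <<'E'
import numpy as np, cv2
from bench import *
def snap(c,n):
    im=read_camera(c); cv2.imwrite(f'pics/{n}.png',cv2.cvtColor(im,cv2.COLOR_RGB2BGR)); return im
def ray(c,px):
    p=camera_params(c);T=np.array(p['camera_from_world']);K=np.array(p['K'])
    d=T[:3,:3].T@np.linalg.inv(K)@np.array([px[0],px[1],1.]);o=-T[:3,:3].T@T[:3,3];return o,d
def atz(c,px,z):
    o,d=ray(c,px);return o+d*(z-o[2])/d[2]
def proj(c,P):
    p=camera_params(c);q=np.array(p['K'])@(np.array(p['camera_from_world'])@np.append(P,1))[:3];return q[:2]/q[2]
E
python3 - <<'E'
from h import *
np.set_printoptions(precision=3,suppress=True)
zs=dict(wheel=.08,arbor_end=.08,stand=0,axle_seat=.105,rack=0,wheel_grey=.08,wheel_pink=.08,finish_can=0,bowl=0)
for c in('top','scene'):
    im=snap(c,c+'0'); print(c,ray(c,[280,210]))
    for n in zs:
        for r in tip_of(c,n)[:2]: print(n,np.round(r['at'],1),round(r['confidence'],2),atz(c,r['at'],zs[n]))
print(read_time_s())
E
```

```text
top (array([ 0.323, -0.002,  1.595]), array([ 0.122,  0.023, -0.993]))
wheel [185.1 196.2] 0.94 [0.546 0.308 0.08 ]
arbor_end [166.7 195.2] 0.73 [0.548 0.361 0.08 ]
stand [373.2 227.5] 0.62 [ 0.471 -0.247  0.   ]
axle_seat [378.1 224.2] 0.68 [ 0.471 -0.244  0.105]
rack [218. 203.] 0.95 [0.538 0.224 0.   ]
rack [296.6 200.1] 0.47 [ 0.551 -0.014  0.   ]
wheel_pink [215.5 196.7] 0.7 [0.546 0.22  0.08 ]
finish_can [439.  231.5] 0.79 [ 0.462 -0.445  0.   ]
bowl [295.9 199.7] 0.71 [ 0.552 -0.012  0.   ]
bowl [438.3 230.7] 0.49 [ 0.464 -0.443  0.   ]
scene (array([ 0.973, -0.561,  1.059]), array([-0.403,  0.467, -0.788]))
wheel [360.8 169.6] 0.73 [0.55  0.308 0.08 ]
stand [215.4 278.4] 0.89 [ 0.46  -0.233  0.   ]
axle_seat [216.2 262.9] 0.74 [ 0.479 -0.233  0.105]
rack [341.8 201.9] 0.75 [0.553 0.223 0.   ]
wheel_grey [326.2 200.5] 0.72 [0.548 0.137 0.08 ]
wheel_grey [341.3 182.6] 0.15 [0.538 0.223 0.08 ]
wheel_pink [342.9 183.1] 0.81 [0.543 0.225 0.08 ]
wheel_pink [359.8 168.2] 0.52 [0.544 0.311 0.08 ]
finish_can [154.5 333.4] 0.71 [ 0.462 -0.445  0.   ]
bowl [291.4 247.5] 0.66 [ 0.548 -0.014  0.   ]
1.0
```

View pics/top0.png

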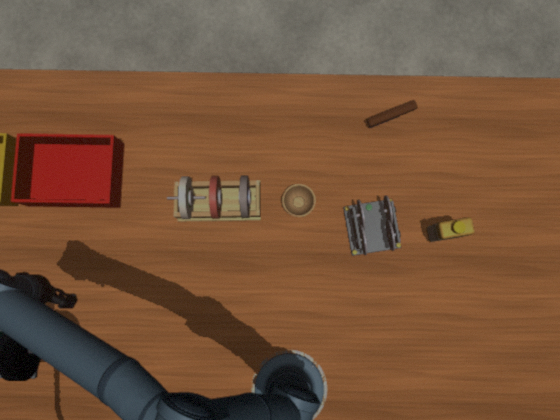

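View pics/scene0.png

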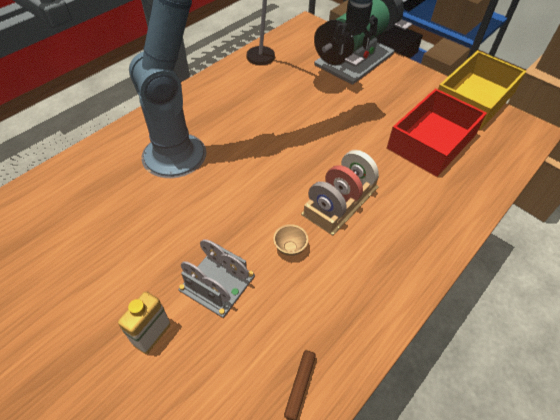

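Top view: rack at about (218,200), with the white wheel at (185,197), red at (215,197) and grey at (245,197). The stand is at about (373,226), turned a few degrees. The bowl at (298,200) lies between them, and the can is at (455,228).

```bash
python3 - <<'E'
import cv2,numpy as np
t=cv2.imread('pics/top0.png');s=cv2.imread('pics/scene0.png')
def crop(im,x,y,w,h,k): 
    o=cv2.resize(im[y:y+h,x:x+w],None,fx=k,fy=k,interpolation=cv2.INTER_CUBIC)
    for i in range(0,w,10): cv2.putText(o,str(x+i),(i*k,8),0,.3,(0,255,255),1);cv2.line(o,(i*k,10),(i*k,14),(0,255,255),1)
    for i in range(0,h,10): cv2.putText(o,str(y+i),(0,i*k+4),0,.3,(0,255,255),1)
    return o
a=crop(t,335,185,75,75,5);b=crop(s,170,230,95,90,4)
c=crop(t,160,170,110,55,5)
o=np.zeros((600,800,3),np.uint8);o[:300,:300]=cv2.resize(a,(300,300))
o[:300,:300]=a[:300,:300] if 0 else cv2.resize(a,(300,300),interpolation=cv2.INTER_AREA)
o=np.zeros((600,800,3),np.uint8);o[:275,:550]=c;o[275:275+325,:375]=a[:325];o[275:600,400:780]=b[:325]
cv2.imwrite('pics/crop.png',o)
E
```

```text
(no output)
```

View pics/crop.png

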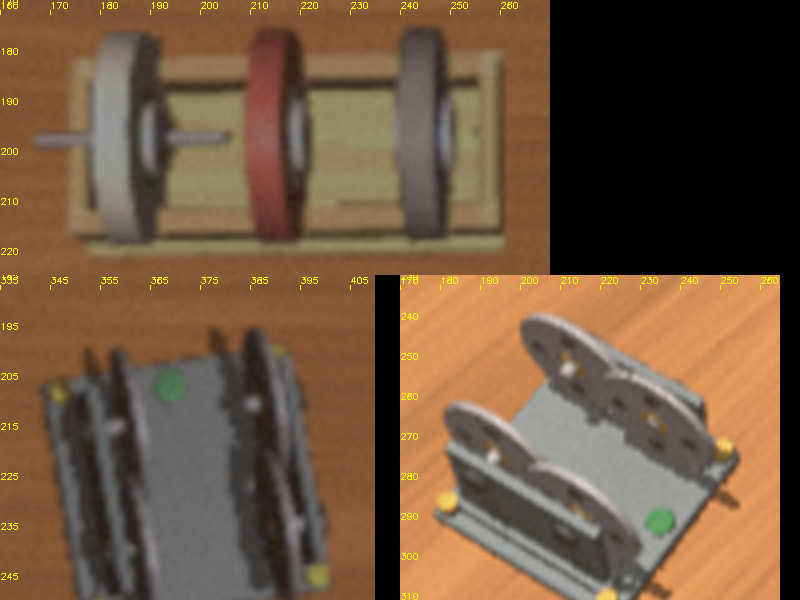

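The crop shows the arbor running from (167,197.5) to (206,197), roughly along world y. Base corners of the stand in the top view are near (343.6,208), (392.6,199.6) and (400.4,246). In the scene view they are near (179,289.5) and (255,275.8).

```bash
python3 - <<'E'
from h import *
from scipy.optimize import least_squares
np.set_printoptions(precision=4,suppress=True)
A=atz('top',[167,197.5],.08);B=atz('top',[206,197],.08);print('arbor',A,B,(A+B)/2,np.linalg.norm(A-B),'yaw',np.arctan2(-(A-B)[0],(A-B)[1]))
z=.012
P=[atz('top',p,z) for p in([343.6,208],[392.6,199.6],[400.4,246])]+[atz('scene',p,z) for p in([179,289.5],[255,275.8])]
print(np.array(P))
# top: image right=-y, up=+x : TL(+x,+y) TR(+x,-y) BR(-x,-y); scene: left=(-x,-y)? 
loc=np.array([[.075,.075],[.075,-.075],[-.075,-.075]])
def m(p,l): c,s=np.cos(p[2]),np.sin(p[2]);return p[:2]+l@np.array([[c,s],[-s,c]])
r=least_squares(lambda p:(m(p,loc)-np.array(P)[:3,:2]).ravel(),[.47,-.24,0]);print(r.x,r.fun)
print(m(r.x,np.array([[.075,.075],[.075,-.075],[-.075,-.075],[-.075,.075]])))
s=np.append(r.x[:2],.105);print(proj('scene',s),proj('top',s))
E
```

```text
arbor [0.5414 0.3602 0.08  ] [0.5446 0.2478 0.08  ] [0.543 0.304 0.08 ] 0.11242009836700052 yaw 0.028469040595698613
[[ 0.5275 -0.156   0.012 ]
 [ 0.5553 -0.3038  0.012 ]
 [ 0.4159 -0.3256  0.012 ]
 [ 0.4185 -0.3251  0.012 ]
 [ 0.5399 -0.1575  0.012 ]]
[ 0.4703 -0.2419  0.1871] [ 0.0026  0.0018  0.0027  0.0022 -0.0053 -0.0039]
[[ 0.5301 -0.1543]
 [ 0.558  -0.3017]
 [ 0.4106 -0.3296]
 [ 0.3827 -0.1822]]
[211.2484 263.0594] [377.2144 224.3816]
```

```bash
cat >> h.py <<'E'
from scipy.spatial.transform import Rotation as R
np.set_printoptions(precision=4,suppress=True)
def ori(psi,tilt=0,flip=0):
    y=np.array([-np.sin(psi),np.cos(psi),0]);z=np.array([0,0,-1.]);r=R.from_matrix(np.c_[np.cross(y,z),y,z])
    if flip: r=r*R.from_euler('z',np.pi)
    return (R.from_rotvec(y*tilt)*r).as_quat()
W=np.array([.546,.306,.08]); S=np.array([.4745,-.241,.105]); PS=.175; H=.045
def st(): print('t',read_time_s(),'eef',read_eef_pos(),'gap',read_finger_gap(),'gf',read_grasp_force(),'ft',read_ft_force())
E
python3 - <<'E'
from h import *
for f in(0,1):
    print(f,inverse_kinematics(W+[0,0,.2],ori(.02,0,f)),inverse_kinematics(S+[0,0,.2],ori(PS,0,f)),inverse_kinematics(S+[.02,0,.05],ori(PS,.45,f)),inverse_kinematics(S+[-.02,0,.05],ori(PS,-.45,f)))
print(read_tcp_rot())
E
```

```text
0 [-0.7061  0.3146  0.1598  1.6325 -0.0529  1.1988  1.056 ] [-0.6974  0.2325  1.2546  1.8557 -0.2352  1.2215  2.3767] [-0.262   0.6429  0.7322  1.69   -0.1623  1.3346  2.2571] [ 1.3545  0.1975 -0.8089  2.2064 -0.3465  0.4885  2.6068]
1 [-1.0628  0.3539  0.6131  1.65   -0.2151  1.206  -1.9524] [-0.6776  0.2183  1.2239  1.8553 -0.2187  1.2189 -0.7808] [-0.4382  0.7913  1.0309  1.6976 -0.3698  1.372  -0.697 ] [-0.2836  0.1578  0.934   2.2717 -0.8392  0.6146 -0.1093]
[ 0.2215  0.9752  0.     -0.    ]
```

```bash
python3 - <<'E'
from h import *
q=ori(.02,0,1)
move_gripper(.06,60)
move_ptp(W+[0,0,.16],q); st()
movel(W+[0,0,H],speed=.1); st()
move_gripper(0.0,60); st()
movel(W+[0,0,H+.03],speed=.06); st()
movel(W+[0,0,.21],speed=.15); st()
snap('top','lift')
for n in('wheel','arbor_end'): print(n,[(np.round(r['at'],1),r['confidence']) for r in tip_of('top',n)[:2]])
E
```

```text
t 3.0167 eef [0.5453 0.3074 0.2399] gap 0.060056911437381455 gf 0.0 ft [-0.8567  0.7415  0.3391]
t 4.3167 eef [0.5467 0.3063 0.1259] gap 0.06021824269090597 gf 0.0 ft [-0.3983  0.1369  0.3621]
t 4.7583 eef [0.5463 0.306  0.1255] gap 0.019469014374330018 gf 60.162017941474915 ft [-0.5854  0.2905  2.5143]
t 5.4083 eef [0.5458 0.3059 0.155 ] gap 0.01945918676191399 gf 59.03411507606506 ft [ 0.4192 -0.9191 -7.2596]
t 6.4583 eef [0.545  0.3056 0.2884] gap 0.019503118612118654 gf 59.07793164253235 ft [ 0.4005  0.8881 -7.8196]
wheel [(array([172.5, 186.7]), 0.71)]
arbor_end []
```

View pics/lift.png

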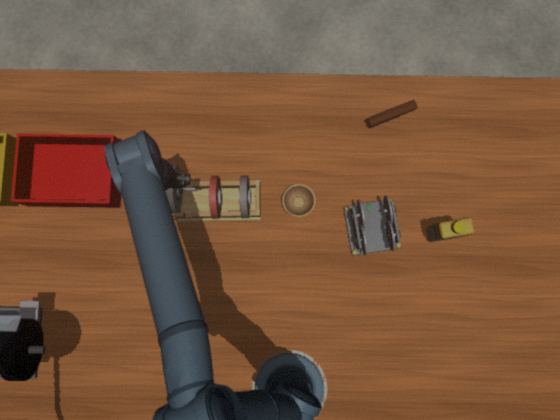

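The lift held: the grip is 59 N and about 7.8 N is hanging. The gripper hides the wheel in this view, near (180,185). Next I carry it above the stand.

```bash
python3 - <<'E'
from h import *
q=ori(PS,0,1)
movel([.515,.03,.30],ori(.1,0,1),speed=.25)
movel(S+[0,0,H+.14],q,speed=.25); st()
movel(S+[0,0,H+.06],q,speed=.15); pause(.3);st()
im=snap('scene','above')
for n in('wheel','arbor_end','axle_seat'): print(n,[(np.round(r['at'],1),r['confidence']) for r in tip_of('scene',n)[:2]])
e=read_eef_pos();print(proj('scene',np.array(e)-[0,0,H]))
o=cv2.resize(im[180:320,130:310],None,fx=4,fy=4,interpolation=cv2.INTER_CUBIC)
cv2.imwrite('pics/above4.png',cv2.cvtColor(o,cv2.COLOR_RGB2BGR))
E
```

```text
t 9.1167 eef [ 0.4752 -0.239   0.2898] gap 0.01935156168042826 gf 59.060704708099365 ft [ 0.1844  0.3194 -7.3353]
t 10.1 eef [ 0.4751 -0.2413  0.211 ] gap 0.01947932150547695 gf 58.95339846611023 ft [-0.0245 -0.4107 -7.3375]
wheel [(array([210.3, 252.5]), 0.75), (array([339.3, 183.2]), 0.54)]
arbor_end [(array([223.5, 231.5]), 0.94), (array([344.5, 204.2]), 0.69)]
axle_seat []
[209.9638 251.0434]
```

View pics/above4.png

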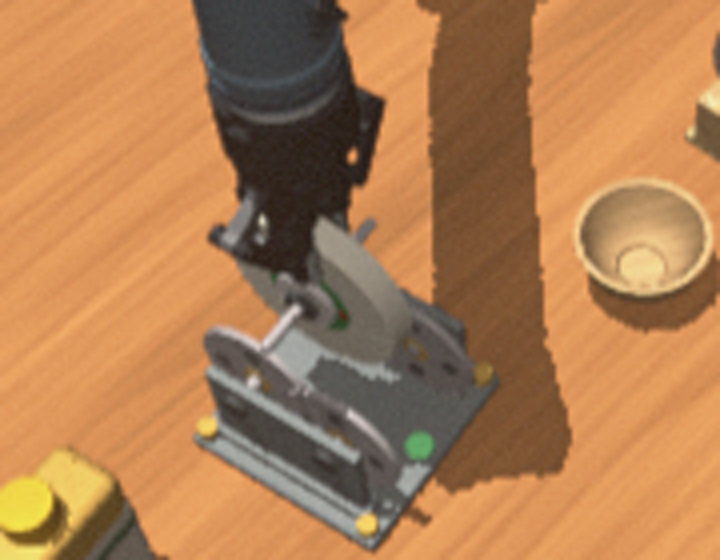

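Scene crop: the wheel hangs level above the stand, with its lower arbor end at crop (262,350), which is px (195.5,267.5). I check the seat estimate against the roller hubs: near pair mean px (204.1,281.9), far pair (222.6,260).

```bash
python3 - <<'E'
from h import *
a=np.array([-np.sin(PS),np.cos(PS),0])
for y,px in((-.048,[204.1,281.9]),(.034,[222.6,260])):
    P=S*[1,1,0]+a*y+[0,0,.072]; X=atz('scene',px,.072); d=X-P
    print(proj('scene',P),px,'d local x,y',d@[np.cos(PS),np.sin(PS),0],d@a)
C=read_eef_pos()-np.array([0,0,H])
for y,px in((-.055,[195.5,267.5]),(.055,[223.5,231.5])):
    P=C+a*y; d=atz('scene',px,P[2])-P
    print(proj('scene',P),px,'d local x,y',d@[np.cos(PS),np.sin(PS),0],d@a)
E
```

```text
[202.5968 284.1603] [204.1, 281.9] d local x,y -0.0007790270783917153 0.007203062297528825
[221.7931 260.8856] [222.6, 260] d local x,y 0.00017103399365412845 0.0033529215022820172
[195.7818 267.5696] [195.5, 267.5] d local x,y -0.0006820653746816408 -0.00020742909202773897
[223.4025 235.3833] [223.5, 231.5] d local x,y -0.0068604896188676125 0.009727665055145343
```

```bash
sed -i 's/^W=/S0=None\nW=/' h.py; python3 - <<'E'
from h import *
a=np.array([-np.sin(PS),np.cos(PS),0]); S=S+.002*a
q=ori(PS,0,1)
movel(S+[0,0,H+.012],q,speed=.08); st()
z=.012
while z>-.008:
    z-=.002; movel(S+[0,0,H+z],q,speed=.02); f=read_ft_force()
    print(round(z,3),f,read_eef_pos())
    if f[2]>-3: break
E
```

```text
t 11.05 eef [ 0.4743 -0.2394  0.162 ] gap 0.019061163331767713 gf 58.950562477111816 ft [ 0.3956 -0.2711 -7.0582]
0.01 [ 0.2097 -0.7357 -7.3806] [ 0.4744 -0.2391  0.1604]
0.008 [-0.244  -0.0131 -7.5663] [ 0.4741 -0.2389  0.1579]
0.006 [ 0.3283 -0.7153 -6.9802] [ 0.474  -0.2389  0.1558]
0.004 [ 0.6444 -0.2549 -7.3003] [ 0.4742 -0.2391  0.154 ]
0.002 [ 1.2961  0.0051 -6.2274] [ 0.4753 -0.2389  0.1524]
0.0 [3.1911 2.7742 1.7511] [ 0.4761 -0.2389  0.1513]
```

```bash
python3 - <<'E'
from h import *
move_gripper(.06,60); st(); pause(.5)
for i in range(2):
    im=snap('scene',f'rel{i}')
    for n in('wheel','arbor_end'): print(n,[(np.round(r['at'],1),r['confidence']) for r in tip_of('scene',n)[:1]])
    pause(1.0)
print(proj('scene',S))
o=cv2.resize(im[180:320,130:310],None,fx=4,fy=4,interpolation=cv2.INTER_CUBIC)
cv2.imwrite('pics/rel4.png',cv2.cvtColor(o,cv2.COLOR_RGB2BGR)); st()
E
```

```text
t 13.0167 eef [ 0.4737 -0.2394  0.1499] gap 0.059888657700168595 gf 0.0 ft [ 0.0899 -0.1455 -0.7278]
wheel [(array([214.2, 263.6]), 0.95)]
arbor_end [(array([226. , 246.4]), 0.89)]
wheel [(array([213.9, 262.3]), 0.86)]
arbor_end [(array([226.9, 243.7]), 0.69)]
[212.6318 263.7856]
t 15.8167 eef [ 0.4741 -0.239   0.15  ] gap 0.059973685249055914 gf 0.0 ft [-0.0616 -0.5067  0.1184]
```

View pics/rel4.png

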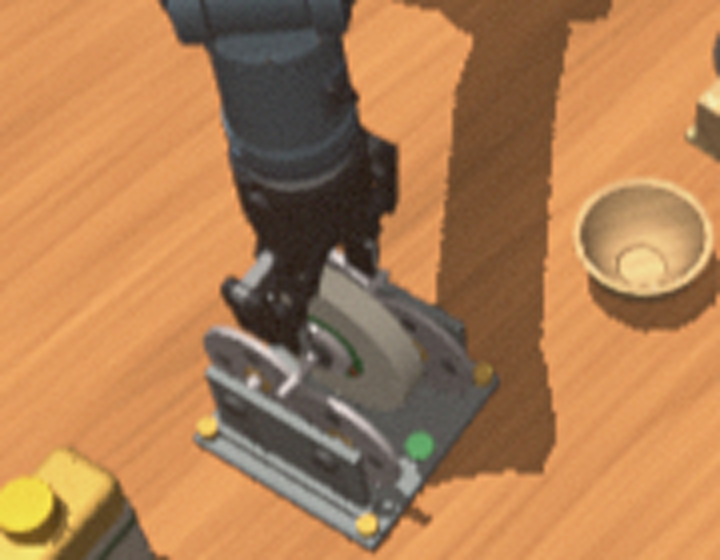

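The wheel sits in the Vs and is free, with the red dot at crop (353,368). Next: regrip lightly, turn it about its axis, release and let it swing.

```bash
sed -i 's/^S0=None/a=np.array([-np.sin(PS:=.175),np.cos(PS),0]);ex=np.array([np.cos(PS),np.sin(PS),0])/' h.py
echo 'S=S+.002*a+.002*ex
def arc(t,H=H): return S+H*(np.sin(t)*ex+[0,0,np.cos(t)])' >> h.py
python3 - <<'E'
from h import *
movel(arc(0),ori(PS,0,1),speed=.03)
move_gripper(0,25); st()
movel(arc(.45),ori(PS,.45,1),speed=.035); st()
im=snap('scene','turned'); im1=im
move_gripper(.06); st()
pause(.3); im2=snap('scene','sw1')
movel(arc(0,H+.003),ori(PS,0,1),speed=.05)
pause(5); im3=snap('scene','sw2'); pause(.6); im4=snap('scene','sw3'); st()
print('diff',np.abs(im3.astype(int)-im4)[240:300,190:240].mean())
for n in('wheel','arbor_end'): print(n,[(np.round(r['at'],1),r['confidence']) for r in tip_of('scene',n)[:1]])
o=np.hstack([cv2.resize(i[225:295,185:245],None,fx=4,fy=4,interpolation=cv2.INTER_CUBIC) for i in(im1,im2,im3)])
cv2.imwrite('pics/turn4.png',cv2.cvtColor(o,cv2.COLOR_RGB2BGR))
E
```

```text
t 16.5 eef [ 0.4761 -0.2387  0.1501] gap 0.019568712588451914 gf 29.021686613559723 ft [-0.5877 -0.7545  0.6732]
t 17.225 eef [ 0.495  -0.2351  0.1445] gap 0.019909308064487107 gf 28.22951227426529 ft [-1.2    -0.2018 -5.0522]
t 17.7417 eef [ 0.4957 -0.2353  0.146 ] gap 0.06018753365650716 gf 0.0 ft [-0.1999 -0.4269  0.2177]
t 24.3917 eef [ 0.4761 -0.2387  0.153 ] gap 0.05966642954505008 gf 0.0 ft [-0.6381 -1.1681 -0.629 ]
diff 2.2773333333333334
wheel [(array([210. , 262.9]), 0.67)]
arbor_end [(array([227.4, 244.8]), 0.6)]
```

View pics/turn4.png

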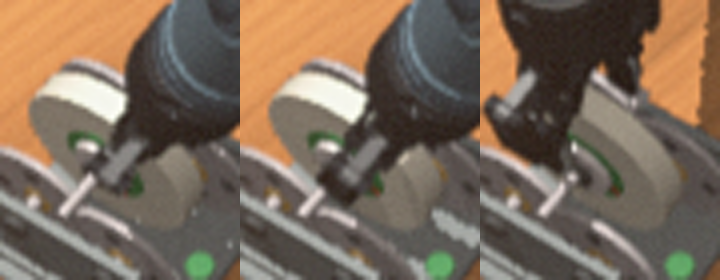

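The turn worked: the red dot moved to about (135,185) in panel 1, and panel 3 shows the wheel free again. The arm was carrying 5 N at the end of the turn, so stand contact was marginal. I repeat the turn with a slight downward bias, then back off to see the wheel.

```bash
python3 - <<'E'
from h import *
dz=np.array([0,0,.001])
movel(arc(0),ori(PS,0,1),speed=.03)
move_gripper(0,25); st()
movel(arc(0)-dz,ori(PS,0,1),speed=.02); st()
movel(arc(.45)-3*dz,ori(PS,.45,1),speed=.035); st()
im1=snap('scene','turnedb')
move_gripper(.06); st()
movel(arc(.45,.105),ori(PS,.45,1),speed=.12)
movel(S+[0,0,.22],ori(PS,0,1),speed=.15)
ims=[]
for i in range(4): ims.append(snap('scene',f'b{i}')); pause(1.2)
ims.append(snap('scene','b9'));st()
for i,j in zip(ims,ims[1:]): print(np.abs(i.astype(int)-j)[240:300,190:240].mean())
o=np.hstack([cv2.resize(i[225:295,185:245],None,fx=4,fy=4,interpolation=cv2.INTER_CUBIC) for i in(im1,ims[0],ims[4])])
cv2.imwrite('pics/turn5.png',cv2.cvtColor(o,cv2.COLOR_RGB2BGR))
E
```

```text
t 25.175 eef [ 0.4762 -0.2387  0.1501] gap 0.019966913627301013 gf 28.319659531116486 ft [0.0838 0.7202 1.8918]
t 25.425 eef [ 0.4762 -0.2388  0.1499] gap 0.019680814047906166 gf 29.297294318675995 ft [-1.5129  1.7978  6.8255]
t 26.1667 eef [ 0.4967 -0.2351  0.143 ] gap 0.0197618809466127 gf 29.026594161987305 ft [2.081  0.8367 3.4705]
t 26.6833 eef [ 0.4951 -0.2353  0.1424] gap 0.06010127657462054 gf 0.0 ft [-0.557   0.1469 -0.1771]
t 33.45 eef [ 0.4761 -0.2387  0.325 ] gap 0.05977650091238431 gf 0.0 ft [-0.2126  0.3798  0.0427]
2.12
1.955
1.9415555555555555
1.9683333333333333
```

View pics/turn5.png

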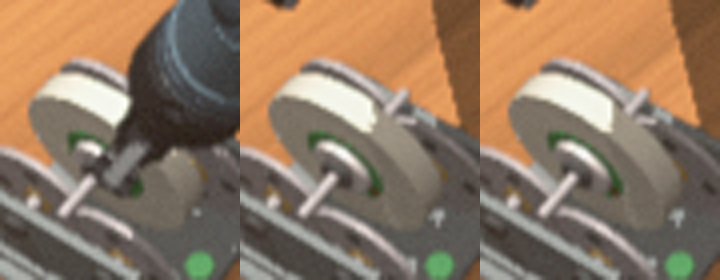

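The wheel is at rest on the rollers, upright, with no change between the last frames. Now grasp and lift.

```bash
python3 - <<'E'
from h import *
q=ori(PS,0,1)
movel(arc(0,.12),q,speed=.15)
movel(arc(0),q,speed=.06); pause(.6); im0=snap('scene','c0')
move_gripper(0,60); pause(.2); st()
movel(arc(0,H+.02),q,speed=.04); st()
movel(arc(0,H+.10),q,speed=.1); pause(.8); st(); print(read_ft_torque(), read_tcp_rot(), q)
im1=snap('scene','c1')
o=np.hstack([cv2.resize(i[200:300,180:250],None,fx=5,fy=5,interpolation=cv2.INTER_CUBIC) for i in(im0,im1)])
cv2.imwrite('pics/fin.png',cv2.cvtColor(o,cv2.COLOR_RGB2BGR))
E
```

```text
t 36.9583 eef [ 0.4761 -0.2387  0.1501] gap 0.019220413596576634 gf 58.751211762428284 ft [-0.2228 -0.0233  1.6334]
t 37.6083 eef [ 0.476  -0.2385  0.1699] gap 0.01944811519537048 gf 58.723499178886414 ft [-1.0664 -0.1604 -7.6265]
t 39.3583 eef [ 0.4761 -0.2387  0.25  ] gap 0.019597251601178676 gf 58.74042570590973 ft [-0.1715  0.3915 -7.2196]
[-0.0143  0.0035 -0.0218] [0.9962 0.0874 0.     0.    ] [0.9962 0.0874 0.     0.    ]
```

View pics/fin.png

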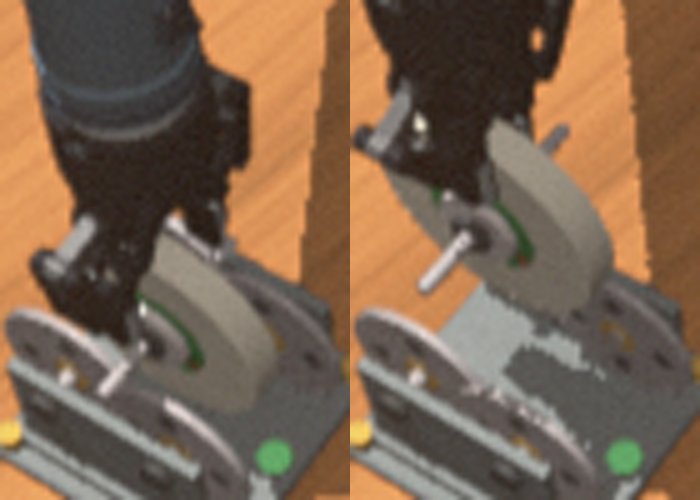

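The wheel hangs level and clear of the stand. The red dot is at about the same lower-right position before (192,367) and after (522,258), so it did not turn in the grip.

```bash
python3 -c "
from h import *
print(sign_off()); st()"
```

```text
the job is handed in; nothing more can be done
None
the job is handed in; nothing more can be done
```

I seated the white wheel on the rollers, let go, turned it by hand and let it swing to rest, then gripped it without visible turning, lifted it about 10 cm above the stand, and handed the job in at about 40 s still holding it upright; no verdict was returned, and the heavy side being down rests on it having swung freely to rest.

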